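# Roll the rubber roller across a bonded trim plate

### The arm

A 6-joint arm with a two-finger parallel gripper is mounted at the origin on the work surface. World frame = base frame: x ahead of the robot, y to its left, z up, the work surface at z = 0. Lengths are in mm, angles in rad, forces in N, time in s.
With the tool pointing down it reaches from about 400 to 925 mm from the base axis. Payload 12.5 kg.
Tool frame: the origin (TCP) lies at the very end of the fingers, on their centre line; the grasp point (between the pads) lies 19 mm behind it; z points along the fingers, y is the line along which they close (so a half turn about z gives the same grasp; the last joint's range is limited). The gripper opens to 95 mm and grips with 3 to 60 N. Pads are 20 mm wide; open, the fingers measure 119 mm over their backs; the gripper's body (75 mm by 180 mm) begins 59 mm behind the grasp point.
Start: joints at [-1.39, 0.491, 1.559, -0, 1.092, -0.106], TCP at [176.825, -599.483, 214.661] pointing down, gripper open.
Joint ranges: [-3.1, 3.1], [-0.84, 2.19], [0.05, 2.79], [-1.13, 4.28], [0.06, 2.93], [-2.69, 2.69]. Speed limits (rad/s): [2.22, 2.22, 2.79, 3.14, 3.14, 3.14].

### API

Orientations are given as [roll, pitch, yaw] about the fixed x, y, z axes, in that order (R = Rz(yaw) Ry(pitch) Rx(roll)).
In Python, from cell import * gives the robot as it stands.
- The arm moves only by the tool step_arm, never from a script. Its argument "plan" is a list of rows, each an object of numbers: "x", "y", "z": the shift along the tool's x, y, z in units of 25 mm (1.0 is 25 mm); "rx", "ry", "rz": the turn, a rotation vector about the tool's x, y, z in units of 0.1 rad (1.0 is 0.1 rad). In form: [{"x": .., "y": .., "z": .., "rx": .., "ry": .., "rz": ..}, ...]. A call has exactly 10 rows; each row shifts and turns the commanded pose from where the row before left it, along the tool's axes as they then stand; what a row does not reach is not made up. A row lasts 1/12 s, in which the tool goes at most 41.7 mm and 7.16 degrees, less where a joint would pass 70% of its speed; a pose out of reach is approached as far as the arm can. A call with a number of a shift or a turn outside -1 to 1 is refused whole. A call with a gripper value outside its range is refused whole. "jaw" is the closure, from -1 (fully open) to 1 (shut), so that 0 is half open, set as the call begins (left out, the last holds). The fingers move at their own pace and stop on an object; the grip force is fixed at half the most. Time passes only in rows, so rows that do not move let the fingers close, or fill a call up. It gives the time, the measured TCP pose, the force, the opening and the grip force at its end, in the units of the state.
- state(): the state, without advancing time (a new reading comes with each control period).
- read_camera(name): name is "scene" or "top"; returns a dict with "image" (384x512x3 uint8, red, green, blue), "depth" (384x512 float32, mm along the optical axis (not along the pixel's ray), 0 where there is no reading), "vfov" (degrees; the focal length in pixels is half the picture's height over the tangent of half this angle, whatever the lens; pixels are square), "cx", "cy" (the principal point, pixels), "k1" (the pictures are not rectified: a ray, as slopes to the right and down, at radius r is drawn at 1 + k1 r^2 times it, then the intrinsics apply), "R" (3x3) and "t" (3): a world point X has camera coordinates R X + t. Camera axes: x right, y down, z forward; pixel columns grow to the right and rows downward; lengths in mm; the calibration is good to about 2 mm. A picture is of the moment at which its call begins.
- job_done(): hands the job in; it is judged then, once.
The state is a dict: "t": time; "joints": joint angles; "qvel": joint speeds; "tau": joint torques, N m; "eef_pos": TCP position; "tcp_rot": TCP orientation; "ft_force": force on the tool from outside, world axes, zero at the start; "moment": the same for the moment, N m; "opening": opening from 0.0 (shut) to 1.0 (fully open); "grip_force": force on a finger pad.
Only numpy, scipy, OpenCV 4.12 (cv2) and the standard library are available. Lean on these libraries where they do the work, as an engineer would, in place of code of your own. Each camera call takes 0.05 s, during which the arm holds its last target. There are 200 camera calls.

### The job

A console trim plate has just been glued to the plywood board: with your fingertips on top of the rubber roller, roll it steadily away from the robot across the plate, in as many strokes as you need, until it lies at rest over the cork strip, centred on the strip and square to it, then take your hand away. The roller must turn as it goes: only push it by the upper part of its round surface, do not flick it, drag it without turning, pinch it or lift it, and leave everything else on the desk alone.

Things in the scene. Friction and masses are not known exactly. Their poses are not given: they have to be found in the camera images.
- roller: The loose roller: black rubber cylinder, 60 mm diameter, 120 mm long, 0.3 to 0.65 kg, with a 12 mm steel stub axle at each end. Origin mid-axis, 42 mm above the desk (top at 72 mm). y runs along the cylinder; z points up at the start and turns with it. It rolls without slipping under a 5 N press and stays put untouched. A fingertip on top moves twice as far as the axis: one stroke rolls it 20 to 40 mm.
- board: The plywood board, fixed to the desk, 260 mm (its x) by 190 mm (its y) by 12 mm thick. Origin mid-underside, on the desk; x points along the way to roll, away from the robot, from the plate to the cork strip. The aluminium trim plate, 100 mm (x) by 150 mm (y), lies flush in its middle; the roller starts on it, 75 to 115 mm short of the strip.
- strip (a point): The middle of the cork strip laid flush across the board, 30 mm wide along the board's x and 190 mm long along its y, on the board's top face (12 mm above the desk), 70 mm from the board's middle towards the far end; axes as the board's. The board goes on 60 mm beyond this point.
- knob: Bystander: chrome joystick knob, 32 mm diameter, 36 mm high, standing on the board near its near left corner. Origin under its middle.
- spine: Bystander: yellow plastic cartridge spine, 112 x 22 x 18 mm, lying on the desk beside the board. Origin under its middle.
- tin: Bystander: flat round metal screw tin, 54 mm diameter, 22 mm high, on the desk beside the board. Origin under its middle.
- controller: Bystander: half of a white controller shell, about 110 x 85 x 22 mm, on the desk to the right. Origin under its middle.
- brick: Bystander: grey power supply brick, 120 x 65 x 38 mm, on the desk to the right. Origin under its middle.
- driver: Bystander: screwdriver, 180 mm long, lying on the desk at the near left.
Not all that is in view belongs to the job. Of the things shaped like the roller, the black one is meant.

How it is judged:
By the outcome, as a careful person would: the job done as asked, in the order asked, and still so for the second after the job is handed in, with the robot touching nothing.
It also fails if it takes over 67 s, if anything falls off the work surface, if the arm or the gripper's body presses on something with over 40 N, if the wrist force passes 120 N, or if a joint passes its speed limit or range.

## Working session

There is one attempt and no reset: what is moved stays moved. The work goes in short steps, Python scripts to look and compute and a tool call to move; the robot and the scene stay as the last step left them, time stands still between calls to the robot, and variables do not carry over. Pictures are saved under pics/ and viewed, at most 10 in all, crops included, and the job is handed in when it is done.

Besides the shell and the picture viewer there is one more tool, called as name(argument=value, ...), one argument or row to a line, values as JSON. step_arm: Moves the arm, as the interface text tells. Shifts and turns lie within -1 to 1; 1 stands for 25 mm of shift or 0.1 rad of turn. Its arguments: {"type":"object","properties":{"plan":{"type":"array","items":{"type":"object","properties":{"x":{"type":"number"},"y":{"type":"number"},"z":{"type":"number"},"rx":{"type":"number"},"ry":{"type":"number"},"rz":{"type":"number"}}}},"jaw":{"type":"number"}},"required":["plan"]}

```bash
mkdir -p pics; ls
python3 - <<'E'
from cell import *
import cv2
s=state();print(s)
for n in("scene","top"):
    c=read_camera(n);cv2.imwrite(f"pics/{n}0.png",c["image"][:,:,::-1]);print(n,{k:c[k] for k in("vfov","cx","cy","k1","R","t")})
E
```

```text
pics
{'t': 0.0, 'joints': array([-1.38959810e+00,  4.91580065e-01,  1.55947659e+00,  1.01866840e-06,
        1.09170226e+00, -1.05598201e-01]), 'qvel': array([-6.60311062e-04,  4.73206289e-05,  1.94463941e-04, -1.61029228e-04,
        1.40676348e-03, -4.71526494e-04]), 'tau': array([-1.22666021e-03, -6.12640858e+01, -2.58173364e+01,  6.92242803e-02,
        4.83210117e-02, -1.20061268e-04]), 'eef_pos': array([ 176.7769964 , -599.21010282,  214.03966564]), 'tcp_rot': array([-3.14043298e+00, -1.23825099e-04,  2.86795885e-01]), 'ft_force': array([-0.59865641, -0.67785402,  0.79575781]), 'moment': array([-0.00292733, -0.03454759, -0.00055167]), 'grip_force': 0.0, 'opening': 0.9990852583949654}
scene {'vfov': 53.22788986027071, 'cx': 249.4019112422034, 'cy': 191.9377794699803, 'k1': -0.030659949279414716, 'R': array([[-0.57172507,  0.82030182,  0.01534183],
       [ 0.52629743,  0.3810299 , -0.76014948],
       [-0.6293977 , -0.42652214, -0.64956708]]), 't': array([ 262.04091581, -207.63536808, 1652.98016567])}
top {'vfov': 42.4818758456979, 'cx': 249.12516262862604, 'cy': 192.61869460002936, 'k1': 0.016004414748934236, 'R': array([[-0.00411923, -0.99995132,  0.00896574],
       [-0.99817416,  0.00357129, -0.06029587],
       [ 0.06026091, -0.00919774, -0.99814028]]), 't': array([ -18.41276212,  479.51913628, 1377.23320253])}
```

View pics/top0.png

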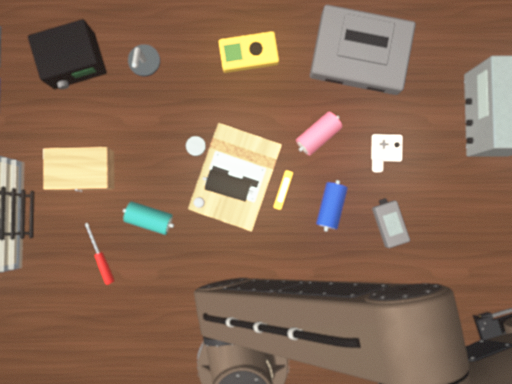

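View pics/scene0.png

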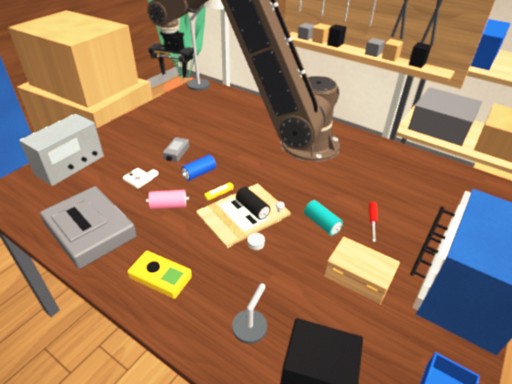

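The top view shows the board centred near (235,177), the black roller near (232,184), the knob at (199,203), the cork strip near (247,150), the tin at (195,146) and the spine at (284,190). The scene view shows the roller on the board at (253,203). Next I'll measure the board and roller with masks.

```bash
cat > h.py <<'E'
from cell import *
import cv2, numpy as np
def ray(c,uv):
    f=192/np.tan(np.radians(c["vfov"])/2)
    d=np.array([(uv[0]-c["cx"])/f,(uv[1]-c["cy"])/f]);s=d.copy()
    for _ in range(8): s=d/(1+c["k1"]*(s@s))
    R=c["R"];return -R.T@c["t"],R.T@np.array([s[0],s[1],1])
def plane(c,uv,z):
    o,d=ray(c,uv);return o+d*(z-o[2])/d[2]
def rect(c,mask,z):
    """min-area rectangle, in world xy, of a mask cast on height z"""
    n=cv2.findContours(mask.astype(np.uint8),cv2.RETR_EXTERNAL,cv2.CHAIN_APPROX_NONE)[0]
    n=max(n,key=cv2.contourArea)[:,0]
    w=np.array([plane(c,p,z)[:2] for p in n],np.float32)
    return cv2.minAreaRect(w),cv2.boundingRect(n)
E
python3 - <<'E'
from h import *
c=read_camera("top");im=c["image"];dp=c["depth"]
crop=im[110:240,175:305]
cv2.imwrite("pics/crop.png",cv2.resize(crop,None,fx=4.6,fy=4.6,interpolation=cv2.INTER_CUBIC)[:,:,::-1])
hsv=cv2.cvtColor(im,cv2.COLOR_RGB2HSV)
for p in [(225,215),(205,185),(250,148),(265,145),(232,184),(230,165),(245,175),(284,190),(170,150),(240,165)]:print(p,hsv[p[1],p[0]],dp[p[1],p[0]])
E
```

```text
(225, 215) [ 24  70 248] 1387.0231
(205, 185) [ 19  67 155] 1336.577
(250, 148) [ 26  63 252] 1401.3613
(265, 145) [ 24  72 248] 1396.182
(232, 184) [ 16  56 101] 1331.5537
(230, 165) [ 75   2 253] 1399.5366
(245, 175) [ 68   4 254] 1395.5328
(284, 190) [  0   0 255] 1386.5763
(170, 150) [ 11 126 132] 1405.4796
(240, 165) [ 60   1 253] 1398.4392
```

View pics/crop.png

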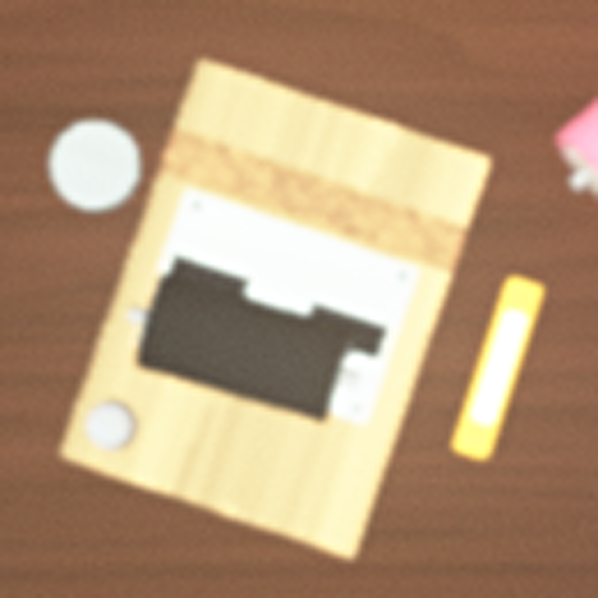

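The crop shows the board with corners at about (200,58), (492,158), (355,560) and (60,458) in crop pixels. The dark area is the roller plus its shadow or dark marks on the plate, so I'll use depth to isolate the roller.

```bash
cat >> h.py <<'E'
def cloud(c,x0=170,x1=310,y0=105,y1=245):
    P=[];UV=[]
    for v in range(y0,y1):
        for u in range(x0,x1):
            z=c["depth"][v,u]
            if z>0:
                o,d=ray(c,(u,v));P.append(o+d*z);UV.append((u,v))
    return np.array(P),np.array(UV)
def board(c):
    hsv=cv2.cvtColor(c["image"],cv2.COLOR_RGB2HSV)
    m=((hsv[...,2]>165)|(hsv[...,2]<90))
    m=m.astype(np.uint8);k=np.zeros_like(m);k[110:245,180:283]=1;m*=k
    m=cv2.morphologyEx(m,cv2.MORPH_OPEN,np.ones((3,3),np.uint8))
    return rect(c,m,12)
def roller(c,lo=48,near=None):
    P,UV=cloud(c);s=(P[:,2]>lo)&(P[:,2]<90)
    if near is not None: s&=np.hypot(*(P[:,:2]-near).T)<75
    m=np.zeros(c["depth"].shape,np.uint8);m[UV[s,1],UV[s,0]]=1
    return P[s],rect(c,m,60)
E
python3 - <<'E'
from h import *
c=read_camera("top")
print(board(c))
P,r=roller(c);print(r,len(P),P.mean(0),np.percentile(P[:,2],[5,50,95]))
A,_=cloud(c);
xy=A[:,:2]
print(np.histogram(A[:,2],bins=np.arange(-30,100,6)))
w,V=np.linalg.eigh(np.cov(P[:,:2].T));print(w,V, np.arctan2(V[1],V[0]))
E
```

```text
(((526.325439453125, 20.645278930664062), (196.8995361328125, 265.8007507324219), 70.6238021850586), (188, 123, 94, 109))
(((497.946044921875, 38.0370979309082), (140.84127807617188, 58.74757766723633), 73.36561584472656), (203, 169, 51, 33)) 1123 [510.50523165  15.53161445  65.22034721] [50.23628967 66.78755313 75.56633445]
(array([   0,    0,    0,   90, 4006, 7725, 2260, 3310,  658,  145,   34,
         39,  123,  131,  153,  238,  376,  214,   11,    0,    0]), array([-30, -24, -18, -12,  -6,   0,   6,  12,  18,  24,  30,  36,  42,
        48,  54,  60,  66,  72,  78,  84,  90,  96]))
[ 675.72663085 7466.89797925] [[-0.89814584 -0.43969768]
 [-0.43969768  0.89814584]] [-2.68633061  2.02605837]
```

```bash
cat >> h.py <<'E'
B=np.array([526.3,20.6]);YAW=np.radians(-19.4)
def tob(p):
    c,s=np.cos(YAW),np.sin(YAW);d=np.asarray(p)[...,:2]-B
    return np.stack([d[...,0]*c+d[...,1]*s,-d[...,0]*s+d[...,1]*c],-1)
def cyl(P):
    """axis of the roller from its upper surface points, 30 mm radius, axis 42 high: (mid xy, normal angle)"""
    from scipy.optimize import least_squares
    def f(p):
        n=np.array([np.cos(p[1]),np.sin(p[1])]);q=P[:,:2]@n-p[0]
        return np.hypot(q,P[:,2]-42-p[2])-30
    r=least_squares(f,[P[:,:2].mean(0)@[np.cos(YAW),np.sin(YAW)],YAW,0],loss="soft_l1")
    x=r.x;n=np.array([np.cos(x[1]),np.sin(x[1])]);a=np.array([-n[1],n[0]]);t=P[:,:2]@a
    t0,t1=np.percentile(t,[.5,99.5])
    return n*x[0]+a*(t0+t1)/2,np.degrees(x[1]),x[2],t1-t0
E
python3 - <<'E'
from h import *
c=read_camera("top")
P,r=roller(c,52,[503,30]);print(r)
m=cyl(P);print(m,tob(m[0]))
A,UV=cloud(c)
t=tob(A);s=(abs(t[:,0])<100)&(abs(t[:,1])<80)&(A[:,2]<25);print("board z",A[s,2].mean(),A[s,2].std())
# cork strip: saturation, in the board frame
hsv=cv2.cvtColor(c["image"],cv2.COLOR_RGB2HSV)
Q=np.array([plane(c,p,12) for p in UV]);t=tob(Q);S=hsv[UV[:,1],UV[:,0]]
for x in range(-132,140,5):
    k=(abs(t[:,0]-x)<2.5)&(abs(t[:,1]+20)<50);print(x,S[k].mean(0).round(0))
for y in range(-110,112,5):
    k=(abs(t[:,1]-y)<2.5)&(abs(t[:,0]-105)<15);print("y",y,S[k].mean(0).round(0))
E
```

```text
(((498.6351318359375, 38.47334289550781), (122.35791015625, 57.05854797363281), 73.3653564453125), (205, 169, 47, 32))
(array([498.92552422,  37.68699433]), np.float64(-16.645039045354885), np.float64(0.9834025684153344), np.float64(119.54811961961065)) [-31.49586118   7.02410335]
board z 13.573124693586424 2.9334557132304093
-132 [ 16. 106. 182.]
-127 [ 23.  78. 246.]
-122 [ 24.  70. 249.]
-117 [ 24.  71. 248.]
-112 [ 24.  71. 248.]
-107 [ 24.  71. 248.]
-102 [ 24.  71. 248.]
-97 [ 24.  70. 248.]
-92 [ 24.  70. 248.]
-87 [ 24.  70. 248.]
-82 [ 24.  69. 249.]
-77 [ 24.  69. 249.]
-72 [ 24.  69. 249.]
-67 [ 24.  68. 250.]
-62 [ 23.  79. 237.]
-57 [ 19.  74. 159.]
-52 [ 18.  55. 122.]
-47 [ 27.  44. 131.]
-42 [ 30.  41. 130.]
-37 [ 29.  42. 128.]
-32 [ 28.  40. 133.]
-27 [ 25.  43. 126.]
-22 [ 26.  42. 132.]
-17 [ 25.  43. 133.]
-12 [ 26.  47. 124.]
-7 [ 20.  51. 106.]
-2 [ 25.  42. 117.]
3 [ 40.  28. 168.]
8 [ 49.  13. 195.]
13 [ 71.   4. 250.]
18 [ 70.   2. 253.]
23 [ 68.   2. 253.]
28 [ 68.   2. 253.]
33 [ 69.   2. 253.]
38 [ 66.   2. 253.]
43 [ 73.   2. 253.]
48 [ 57.   4. 253.]
53
[... 680 characters left out ...]
 71. 248.]
y -40 [ 24.  69. 249.]
y -35 [ 25.  64. 251.]
y -30 [ 26.  56. 253.]
y -25 [ 26.  53. 254.]
y -20 [ 26.  56. 253.]
y -15 [ 25.  61. 252.]
y -10 [ 25.  64. 251.]
y -5 [ 25.  62. 252.]
y 0 [ 25.  64. 251.]
y 5 [ 24.  69. 249.]
y 10 [ 25.  65. 251.]
y 15 [ 25.  64. 251.]
y 20 [ 24.  70. 249.]
y 25 [ 24.  69. 249.]
y 30 [ 25.  69. 249.]
y 35 [ 25.  64. 251.]
y 40 [ 25.  62. 252.]
y 45 [ 25.  63. 251.]
y 50 [ 25.  66. 251.]
y 55 [ 25.  66. 250.]
y 60 [ 25.  66. 251.]
y 65 [ 25.  67. 250.]
y 70 [ 25.  67. 250.]
y 75 [ 25.  66. 251.]
y 80 [ 25.  65. 251.]
y 85 [ 24.  71. 249.]
y 90 [ 24.  77. 245.]
y 95 [ 19.  95. 212.]
y 100 [ 13. 114. 148.]
y 105 [ 12. 120. 140.]
y 110 [ 12. 119. 141.]
```

step_arm(
  jaw=-0.6,
  plan=[
    {"rz": 0.962},
    {"rz": 0.962},
    {"rz": 0.962},
    {"rz": 0.962},
    {"rz": 0.962},
    {"rz": 0.962},
    {"x": 0.137,"y": -0.826},
    {"x": 0.137,"y": -0.826},
    {"x": 0.137,"y": -0.826},
    {"x": 0.137,"y": -0.826},
  ],
)

```text
schema error: expected keys x, y, z, rx, ry, rz
```

step_arm(
  plan=[
    {"x": 0.137,"y": -0.826},
    {"x": 0.137,"y": -0.826},
    {"x": 0.137,"y": -0.826},
    {"x": 0.137,"y": -0.826},
    {"x": 0.137,"y": -0.826},
    {"x": 0.137,"y": -0.826},
    {"x": 0.137,"y": -0.826},
    {"x": 0.137,"y": -0.826},
    {"x": 0.137,"y": -0.826},
    {"x": 0.137,"y": -0.826},
  ],
)

```text
schema error: expected keys x, y, z, rx, ry, rz
```

step_arm(
  plan=[
    {"x": 0.137,"y": -0.826},
    {"x": 0.137,"y": -0.826},
    {"x": 0.137,"y": -0.826},
    {"x": 0.137,"y": -0.826},
    {"x": 0.137,"y": -0.826},
    {"x": 0.137,"y": -0.826},
    {"x": 0.137,"y": -0.826},
    {"x": 0.137,"y": -0.826},
    {"x": 0.137,"y": -0.826},
    {"x": 0.137,"y": -0.826},
  ],
)

```text
schema error: expected keys x, y, z, rx, ry, rz
```

step_arm(
  jaw=-0.6,
  plan=[
    {"x": 0,"y": 0,"z": 0,"rx": 0,"ry": 0,"rz": 0.962},
    {"x": 0,"y": 0,"z": 0,"rx": 0,"ry": 0,"rz": 0.962},
    {"x": 0,"y": 0,"z": 0,"rx": 0,"ry": 0,"rz": 0.962},
    {"x": 0,"y": 0,"z": 0,"rx": 0,"ry": 0,"rz": 0.962},
    {"x": 0,"y": 0,"z": 0,"rx": 0,"ry": 0,"rz": 0.962},
    {"x": 0,"y": 0,"z": 0,"rx": 0,"ry": 0,"rz": 0.962},
    {"x": 0.137,"y": -0.826,"z": 0,"rx": 0,"ry": 0,"rz": 0},
    {"x": 0.137,"y": -0.826,"z": 0,"rx": 0,"ry": 0,"rz": 0},
    {"x": 0.137,"y": -0.826,"z": 0,"rx": 0,"ry": 0,"rz": 0},
    {"x": 0.137,"y": -0.826,"z": 0,"rx": 0,"ry": 0,"rz": 0},
  ],
)

```text
t: 1.08
eef_pos: [213.8, -523.3, 214.5]
tcp_rot: [-3.141, 0.0, -0.291]
ft_force: [0.4, -0.8, -0.2]
opening: 0.799
grip_force: 0.0
```

step_arm(
  plan=[
    {"x": 0.137,"y": -0.826,"z": 0,"rx": 0,"ry": 0,"rz": 0},
    {"x": 0.137,"y": -0.826,"z": 0,"rx": 0,"ry": 0,"rz": 0},
    {"x": 0.137,"y": -0.826,"z": 0,"rx": 0,"ry": 0,"rz": 0},
    {"x": 0.137,"y": -0.826,"z": 0,"rx": 0,"ry": 0,"rz": 0},
    {"x": 0.137,"y": -0.826,"z": 0,"rx": 0,"ry": 0,"rz": 0},
    {"x": 0.137,"y": -0.826,"z": 0,"rx": 0,"ry": 0,"rz": 0},
    {"x": 0.137,"y": -0.826,"z": 0,"rx": 0,"ry": 0,"rz": 0},
    {"x": 0.137,"y": -0.826,"z": 0,"rx": 0,"ry": 0,"rz": 0},
    {"x": 0.137,"y": -0.826,"z": 0,"rx": 0,"ry": 0,"rz": 0},
    {"x": 0.137,"y": -0.826,"z": 0,"rx": 0,"ry": 0,"rz": 0},
  ],
)

```text
t: 1.92
eef_pos: [305.8, -335.2, 214.7]
tcp_rot: [3.141, -0.0, -0.291]
ft_force: [-0.4, -0.1, -0.7]
opening: 0.799
grip_force: 0.0
```

step_arm(
  plan=[
    {"x": 0.137,"y": -0.826,"z": 0,"rx": 0,"ry": 0,"rz": 0},
    {"x": 0.137,"y": -0.826,"z": 0,"rx": 0,"ry": 0,"rz": 0},
    {"x": 0.137,"y": -0.826,"z": 0,"rx": 0,"ry": 0,"rz": 0},
    {"x": 0.137,"y": -0.826,"z": 0,"rx": 0,"ry": 0,"rz": 0},
    {"x": 0.137,"y": -0.826,"z": 0,"rx": 0,"ry": 0,"rz": 0},
    {"x": 0.137,"y": -0.826,"z": 0,"rx": 0,"ry": 0,"rz": 0},
    {"x": 0.137,"y": -0.826,"z": 0,"rx": 0,"ry": 0,"rz": 0},
    {"x": 0.137,"y": -0.826,"z": 0,"rx": 0,"ry": 0,"rz": 0},
    {"x": 0.137,"y": -0.826,"z": 0,"rx": 0,"ry": 0,"rz": 0},
    {"x": 0.137,"y": -0.826,"z": 0,"rx": 0,"ry": 0,"rz": 0},
  ],
)

```text
t: 2.75
eef_pos: [397.8, -147.2, 214.7]
tcp_rot: [3.141, -0.0, -0.29]
ft_force: [-0.1, -0.4, 0.3]
opening: 0.802
grip_force: 0.0
```

step_arm(
  plan=[
    {"x": 0.137,"y": -0.826,"z": 0,"rx": 0,"ry": 0,"rz": 0},
    {"x": 0.137,"y": -0.826,"z": 0.5,"rx": 0,"ry": 0,"rz": 0},
    {"x": 0.137,"y": -0.826,"z": 0.5,"rx": 0,"ry": 0,"rz": 0},
    {"x": 0.137,"y": -0.826,"z": 0.6,"rx": 0,"ry": 0,"rz": 0},
    {"x": 0.137,"y": -0.826,"z": 0.6,"rx": 0,"ry": 0,"rz": 0},
    {"x": 0.137,"y": -0.826,"z": 0.6,"rx": 0,"ry": 0,"rz": 0},
    {"x": 0.137,"y": -0.826,"z": 0.6,"rx": 0,"ry": 0,"rz": 0},
    {"x": 0.137,"y": -0.826,"z": 0.6,"rx": 0,"ry": 0,"rz": 0},
    {"x": 0.137,"y": -0.826,"z": 0.5,"rx": 0,"ry": 0,"rz": 0},
    {"x": 0.137,"y": -0.826,"z": 0.4,"rx": 0,"ry": 0,"rz": 0},
  ],
)

```text
t: 3.58
eef_pos: [489.5, 40.9, 91.1]
tcp_rot: [3.141, 0.001, -0.29]
ft_force: [0.4, 1.2, 0.6]
opening: 0.8
grip_force: 0.0
```

step_arm(
  plan=[
    {"x": 0,"y": 0,"z": 0.2,"rx": 0,"ry": 0,"rz": 0},
    {"x": 0,"y": 0,"z": 0.1,"rx": 0,"ry": 0,"rz": 0},
    {"x": 0,"y": 0,"z": 0.1,"rx": 0,"ry": 0,"rz": 0},
    {"x": 0,"y": 0,"z": 0.1,"rx": 0,"ry": 0,"rz": 0},
    {"x": 0,"y": 0,"z": 0,"rx": 0,"ry": 0,"rz": 0},
    {"x": 0,"y": 0,"z": 0,"rx": 0,"ry": 0,"rz": 0},
    {"x": 0,"y": 0,"z": 0,"rx": 0,"ry": 0,"rz": 0},
    {"x": 0,"y": 0,"z": 0,"rx": 0,"ry": 0,"rz": 0},
    {"x": 0,"y": 0,"z": 0,"rx": 0,"ry": 0,"rz": 0},
    {"x": 0,"y": 0,"z": 0,"rx": 0,"ry": 0,"rz": 0},
  ],
)

```text
t: 4.42
eef_pos: [489.5, 39.8, 79.7]
tcp_rot: [3.142, -0.0, -0.291]
ft_force: [1.1, -0.8, 0.2]
opening: 0.798
grip_force: 0.0
```

step_arm(
  plan=[
    {"x": 0,"y": 0,"z": 0.1,"rx": 0,"ry": 0,"rz": 0},
    {"x": 0,"y": 0,"z": 0.06,"rx": 0,"ry": 0,"rz": 0},
    {"x": 0,"y": 0,"z": 0.06,"rx": 0,"ry": 0,"rz": 0},
    {"x": 0,"y": 0,"z": 0.06,"rx": 0,"ry": 0,"rz": 0},
    {"x": 0,"y": 0,"z": 0.04,"rx": 0,"ry": 0,"rz": 0},
    {"x": 0,"y": 0,"z": 0,"rx": 0,"ry": 0,"rz": 0},
    {"x": 0,"y": 0,"z": 0,"rx": 0,"ry": 0,"rz": 0},
    {"x": 0,"y": 0,"z": 0,"rx": 0,"ry": 0,"rz": 0},
    {"x": 0,"y": 0,"z": 0,"rx": 0,"ry": 0,"rz": 0},
    {"x": 0,"y": 0,"z": 0,"rx": 0,"ry": 0,"rz": 0},
  ],
)

```text
t: 5.25
eef_pos: [490.0, 39.7, 72.1]
tcp_rot: [-3.141, -0.002, -0.29]
ft_force: [0.6, -2.3, 7.9]
opening: 0.799
grip_force: 3.9
```

step_arm(
  plan=[
    {"x": 0.04,"y": 0,"z": 0.02,"rx": 0,"ry": 0,"rz": 0.02},
    {"x": 0.1,"y": 0,"z": 0,"rx": 0,"ry": 0,"rz": 0.1},
    {"x": 0.2,"y": 0,"z": 0,"rx": 0,"ry": 0,"rz": 0.1},
    {"x": 0.22,"y": 0,"z": 0,"rx": 0,"ry": 0,"rz": 0.1},
    {"x": 0.24,"y": 0,"z": 0,"rx": 0,"ry": 0,"rz": 0.1},
    {"x": 0.24,"y": 0,"z": 0,"rx": 0,"ry": 0,"rz": 0.1},
    {"x": 0.22,"y": 0,"z": 0,"rx": 0,"ry": 0,"rz": 0.1},
    {"x": 0.2,"y": 0,"z": 0,"rx": 0,"ry": 0,"rz": 0.1},
    {"x": 0.1,"y": 0,"z": 0,"rx": 0,"ry": 0,"rz": 0.06},
    {"x": 0.04,"y": 0,"z": 0,"rx": 0,"ry": 0,"rz": 0.02},
  ],
)

```text
t: 6.08
eef_pos: [528.4, 26.7, 71.8]
tcp_rot: [-3.141, -0.002, -0.37]
ft_force: [0.2, -0.1, 10.4]
opening: 0.798
grip_force: 5.0
```

Run:
```python
from h import *
s=state();print(s["eef_pos"],s["tcp_rot"],s["ft_force"])
c=read_camera("scene");im=c["image"][165:265,180:310]
cv2.imwrite("pics/s1.png",cv2.resize(im,None,fx=5,fy=5,interpolation=cv2.INTER_CUBIC)[:,:,::-1])
```

```text
[528.39274978  26.66726492  71.82552535] [-3.14136273e+00 -2.25338381e-03 -3.70173990e-01] [ 0.21516615 -0.05737363 10.4232338 ]
```

View pics/s1.png

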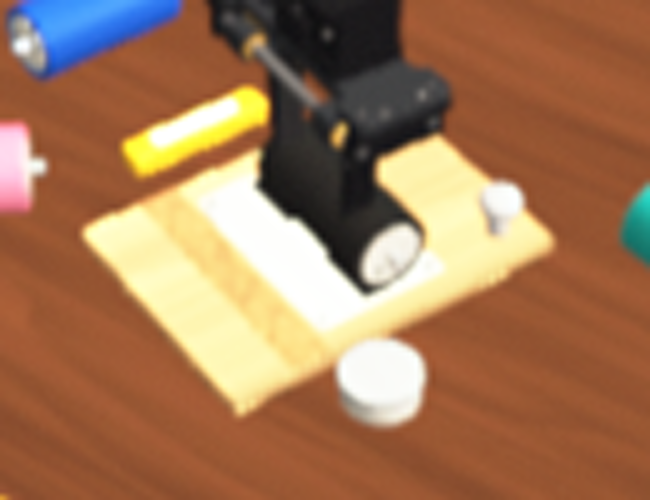

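The scene crop shows the roller's end face at (390,255), under the fingers and short of the strip. The stroke rolled it forward. Next I'll lift, move aside and measure.

step_arm(
  plan=[
    {"x": 0,"y": 0,"z": -0.2,"rx": 0,"ry": 0,"rz": 0},
    {"x": 0,"y": 0,"z": -0.5,"rx": 0,"ry": 0,"rz": 0},
    {"x": 0,"y": 0.5,"z": -1,"rx": 0,"ry": 0,"rz": 0},
    {"x": 0,"y": 1,"z": -1,"rx": 0,"ry": 0,"rz": 0},
    {"x": 0,"y": 1,"z": 0,"rx": 0,"ry": 0,"rz": 0},
    {"x": 0,"y": 1,"z": 0,"rx": 0,"ry": 0,"rz": 0},
    {"x": 0,"y": 1,"z": 0,"rx": 0,"ry": 0,"rz": 0},
    {"x": 0,"y": 1,"z": 0,"rx": 0,"ry": 0,"rz": 0},
    {"x": 0,"y": 1,"z": 0,"rx": 0,"ry": 0,"rz": 0},
    {"x": 0,"y": 1,"z": 0,"rx": 0,"ry": 0,"rz": 0},
  ],
)

```text
t: 6.97
eef_pos: [458.7, -148.7, 138.7]
tcp_rot: [3.142, 0.0, -0.37]
ft_force: [-0.4, -0.8, -0.0]
opening: 0.802
grip_force: 0.0
```

```bash
cat > m.py <<'E'
from h import *
import sys
g=np.array([float(sys.argv[1]),float(sys.argv[2])])
c=read_camera("top")
P,r=roller(c,52,g);print(r)
m=cyl(P);print(m,"board",tob(m[0]),"rel deg",m[1]+19.4)
cv2.imwrite("pics/last.png",c["image"][:,:,::-1])
s=state();print(s["eef_pos"],s["tcp_rot"])
E
python3 m.py 519 30
```

```text
(((517.9041137695312, 32.16777038574219), (122.1058349609375, 57.03227615356445), 69.1799087524414), (207, 161, 48, 34))
(array([518.51310956,  31.52295165]), np.float64(-21.10089103009525), np.float64(1.1775150248003092), np.float64(119.77551403689861)) board [-10.97295148   7.71627315] rel deg -1.7008910300952529
[ 457.94226294 -151.47583477  138.67245367] [ 3.14090226e+00 -4.14045238e-05 -3.71317849e-01]
```

step_arm(
  plan=[
    {"x": -0.08,"y": -0.86,"z": 0,"rx": 0,"ry": 0,"rz": 0},
    {"x": -0.08,"y": -0.86,"z": 0,"rx": 0,"ry": 0,"rz": 0},
    {"x": -0.08,"y": -0.86,"z": 0,"rx": 0,"ry": 0,"rz": 0},
    {"x": -0.08,"y": -0.86,"z": 0.1,"rx": 0,"ry": 0,"rz": 0},
    {"x": -0.08,"y": -0.86,"z": 0.2,"rx": 0,"ry": 0,"rz": 0},
    {"x": -0.08,"y": -0.86,"z": 0.2,"rx": 0,"ry": 0,"rz": 0},
    {"x": -0.08,"y": -0.86,"z": 0.4,"rx": 0,"ry": 0,"rz": 0},
    {"x": -0.08,"y": -0.86,"z": 0.5,"rx": 0,"ry": 0,"rz": 0},
    {"x": -0.16,"y": -0.82,"z": 0.5,"rx": 0,"ry": 0,"rz": 0},
    {"x": 0,"y": 0,"z": 0.4,"rx": 0,"ry": 0,"rz": 0},
  ],
)

```text
t: 7.85
eef_pos: [510.6, 41.5, 80.3]
tcp_rot: [-3.141, 0.0, -0.368]
ft_force: [0.1, 0.3, 0.0]
opening: 0.799
grip_force: 0.0
```

step_arm(
  plan=[
    {"x": 0,"y": 0,"z": 0.1,"rx": 0,"ry": 0,"rz": 0},
    {"x": 0,"y": 0,"z": 0.1,"rx": 0,"ry": 0,"rz": 0},
    {"x": 0,"y": 0,"z": 0.06,"rx": 0,"ry": 0,"rz": 0},
    {"x": 0,"y": 0,"z": 0.06,"rx": 0,"ry": 0,"rz": 0},
    {"x": 0,"y": 0,"z": 0.04,"rx": 0,"ry": 0,"rz": 0},
    {"x": 0,"y": 0,"z": 0.04,"rx": 0,"ry": 0,"rz": 0},
    {"x": 0,"y": 0,"z": 0,"rx": 0,"ry": 0,"rz": 0},
    {"x": 0,"y": 0,"z": 0,"rx": 0,"ry": 0,"rz": 0},
    {"x": 0,"y": 0,"z": 0,"rx": 0,"ry": 0,"rz": 0},
    {"x": 0,"y": 0,"z": 0,"rx": 0,"ry": 0,"rz": 0},
  ],
)

```text
t: 8.68
eef_pos: [511.0, 38.2, 72.1]
tcp_rot: [-3.141, -0.002, -0.371]
ft_force: [-1.1, -2.9, 8.1]
opening: 0.797
grip_force: 4.1
```

step_arm(
  plan=[
    {"x": 0.04,"y": 0,"z": 0.02,"rx": 0,"ry": 0,"rz": 0.05},
    {"x": 0.1,"y": 0,"z": 0,"rx": 0,"ry": 0,"rz": 0.15},
    {"x": 0.2,"y": 0,"z": 0,"rx": 0,"ry": 0,"rz": 0.15},
    {"x": 0.22,"y": 0,"z": 0,"rx": 0,"ry": 0,"rz": 0.16},
    {"x": 0.24,"y": 0,"z": 0,"rx": 0,"ry": 0,"rz": 0.16},
    {"x": 0.24,"y": 0,"z": 0,"rx": 0,"ry": 0,"rz": 0.16},
    {"x": 0.22,"y": 0,"z": 0,"rx": 0,"ry": 0,"rz": 0.16},
    {"x": 0.2,"y": 0,"z": 0,"rx": 0,"ry": 0,"rz": 0.15},
    {"x": 0.1,"y": 0,"z": 0,"rx": 0,"ry": 0,"rz": 0.1},
    {"x": 0.04,"y": 0,"z": 0,"rx": 0,"ry": 0,"rz": 0.03},
  ],
)

```text
t: 9.52
eef_pos: [548.0, 21.5, 71.8]
tcp_rot: [-3.141, -0.003, -0.498]
ft_force: [-0.9, -1.3, 10.3]
opening: 0.801
grip_force: 4.9
```

step_arm(
  plan=[
    {"x": 0,"y": 0,"z": -0.05,"rx": 0,"ry": 0,"rz": 0},
    {"x": 0,"y": 0,"z": -0.1,"rx": 0,"ry": 0,"rz": 0},
    {"x": 0,"y": 0,"z": -0.15,"rx": 0,"ry": 0,"rz": 0},
    {"x": 0,"y": 0,"z": -0.1,"rx": 0,"ry": 0,"rz": 0},
    {"x": -0.2,"y": 0,"z": 0,"rx": 0,"ry": 0,"rz": 0},
    {"x": -0.2,"y": 0,"z": 0,"rx": 0,"ry": 0,"rz": 0},
    {"x": -0.2,"y": 0,"z": 0,"rx": 0,"ry": 0,"rz": 0},
    {"x": -0.2,"y": 0,"z": 0,"rx": 0,"ry": 0,"rz": 0},
    {"x": 0,"y": 0,"z": 0.1,"rx": 0,"ry": 0,"rz": 0},
    {"x": 0,"y": 0,"z": 0.1,"rx": 0,"ry": 0,"rz": 0},
  ],
)

```text
t: 10.35
eef_pos: [529.0, 32.0, 75.5]
tcp_rot: [3.142, -0.0, -0.497]
ft_force: [-0.1, -0.2, 0.1]
opening: 0.802
grip_force: 0.0
```

step_arm(
  plan=[
    {"x": 0,"y": 0,"z": 0.1,"rx": 0,"ry": 0,"rz": 0},
    {"x": 0,"y": 0,"z": 0.04,"rx": 0,"ry": 0,"rz": 0},
    {"x": 0,"y": 0,"z": 0.04,"rx": 0,"ry": 0,"rz": 0},
    {"x": 0,"y": 0,"z": 0.02,"rx": 0,"ry": 0,"rz": 0},
    {"x": 0,"y": 0,"z": 0,"rx": 0,"ry": 0,"rz": 0},
    {"x": 0,"y": 0,"z": 0,"rx": 0,"ry": 0,"rz": 0},
    {"x": 0,"y": 0,"z": 0,"rx": 0,"ry": 0,"rz": 0},
    {"x": 0,"y": 0,"z": 0,"rx": 0,"ry": 0,"rz": 0},
    {"x": 0,"y": 0,"z": 0,"rx": 0,"ry": 0,"rz": 0},
    {"x": 0,"y": 0,"z": 0,"rx": 0,"ry": 0,"rz": 0},
  ],
)

```text
t: 11.18
eef_pos: [530.6, 31.2, 72.0]
tcp_rot: [-3.141, -0.004, -0.497]
ft_force: [-1.1, -3.1, 18.7]
opening: 0.799
grip_force: 8.9
```

step_arm(
  plan=[
    {"x": 0.04,"y": 0,"z": -0.02,"rx": 0,"ry": 0,"rz": 0},
    {"x": 0.1,"y": 0,"z": 0,"rx": 0,"ry": 0,"rz": 0},
    {"x": 0.2,"y": 0,"z": 0,"rx": 0,"ry": 0,"rz": 0},
    {"x": 0.22,"y": 0,"z": 0,"rx": 0,"ry": 0,"rz": 0},
    {"x": 0.24,"y": 0,"z": 0,"rx": 0,"ry": 0,"rz": 0},
    {"x": 0.24,"y": 0,"z": 0,"rx": 0,"ry": 0,"rz": 0},
    {"x": 0.22,"y": 0,"z": 0,"rx": 0,"ry": 0,"rz": 0},
    {"x": 0.2,"y": 0,"z": 0,"rx": 0,"ry": 0,"rz": 0},
    {"x": 0.1,"y": 0,"z": 0,"rx": 0,"ry": 0,"rz": 0},
    {"x": 0.04,"y": 0,"z": 0,"rx": 0,"ry": 0,"rz": 0},
  ],
)

```text
t: 12.02
eef_pos: [566.1, 12.5, 71.9]
tcp_rot: [-3.14, -0.003, -0.498]
ft_force: [1.0, 4.1, 9.8]
opening: 0.802
grip_force: 4.8
```

step_arm(
  plan=[
    {"x": 0,"y": 0,"z": -0.2,"rx": 0,"ry": 0,"rz": 0},
    {"x": 0,"y": 0,"z": -0.5,"rx": 0,"ry": 0,"rz": 0},
    {"x": 0,"y": 0.5,"z": -1,"rx": 0,"ry": 0,"rz": 0},
    {"x": 0,"y": 1,"z": -1,"rx": 0,"ry": 0,"rz": 0},
    {"x": 0,"y": 1,"z": 0,"rx": 0,"ry": 0,"rz": 0},
    {"x": 0,"y": 1,"z": 0,"rx": 0,"ry": 0,"rz": 0},
    {"x": 0,"y": 1,"z": 0,"rx": 0,"ry": 0,"rz": 0},
    {"x": 0,"y": 1,"z": 0,"rx": 0,"ry": 0,"rz": 0},
    {"x": 0,"y": 1,"z": 0,"rx": 0,"ry": 0,"rz": 0},
    {"x": 0,"y": 1,"z": 0,"rx": 0,"ry": 0,"rz": 0},
  ],
)

```text
t: 12.85
eef_pos: [474.1, -153.0, 138.6]
tcp_rot: [3.141, 0.0, -0.497]
ft_force: [0.8, -0.4, -0.2]
opening: 0.803
grip_force: 0.0
```

```bash
python3 m.py 555 16
```

```text
(((554.185302734375, 14.991081237792969), (122.43294525146484, 57.71874237060547), 63.12470245361328), (213, 146, 48, 38))
(array([554.82847198,  14.27973284]), np.float64(-27.56899131855621), np.float64(1.3289815643591771), np.float64(119.27127556247999)) board [29.00804826  3.51463035] rel deg -8.168991318556213
[ 472.7340966  -155.63066934  138.5225642 ] [ 3.14071575e+00  5.99021571e-04 -4.98421978e-01]
```

step_arm(
  plan=[
    {"x": -0.08,"y": -0.83,"z": 0,"rx": 0,"ry": 0,"rz": 0},
    {"x": -0.08,"y": -0.83,"z": 0,"rx": 0,"ry": 0,"rz": 0},
    {"x": -0.08,"y": -0.83,"z": 0,"rx": 0,"ry": 0,"rz": 0},
    {"x": -0.08,"y": -0.83,"z": 0.1,"rx": 0,"ry": 0,"rz": 0},
    {"x": -0.08,"y": -0.83,"z": 0.2,"rx": 0,"ry": 0,"rz": 0},
    {"x": -0.08,"y": -0.83,"z": 0.2,"rx": 0,"ry": 0,"rz": 0},
    {"x": -0.08,"y": -0.83,"z": 0.4,"rx": 0,"ry": 0,"rz": 0},
    {"x": -0.08,"y": -0.83,"z": 0.5,"rx": 0,"ry": 0,"rz": 0},
    {"x": -0.16,"y": -0.81,"z": 0.5,"rx": 0,"ry": 0,"rz": 0},
    {"x": 0,"y": 0,"z": 0.4,"rx": 0,"ry": 0,"rz": -0.17},
  ],
)

```text
t: 13.73
eef_pos: [546.7, 23.7, 80.1]
tcp_rot: [-3.142, 0.0, -0.478]
ft_force: [0.1, 0.7, -0.0]
opening: 0.801
grip_force: 0.0
```

step_arm(
  plan=[
    {"x": 0,"y": 0,"z": 0.1,"rx": 0,"ry": 0,"rz": 0},
    {"x": 0,"y": 0,"z": 0.1,"rx": 0,"ry": 0,"rz": 0},
    {"x": 0,"y": 0,"z": 0.06,"rx": 0,"ry": 0,"rz": 0},
    {"x": 0,"y": 0,"z": 0.06,"rx": 0,"ry": 0,"rz": 0},
    {"x": 0,"y": 0,"z": 0.04,"rx": 0,"ry": 0,"rz": 0},
    {"x": 0,"y": 0,"z": 0.04,"rx": 0,"ry": 0,"rz": 0},
    {"x": 0,"y": 0,"z": 0,"rx": 0,"ry": 0,"rz": 0},
    {"x": 0,"y": 0,"z": 0,"rx": 0,"ry": 0,"rz": 0},
    {"x": 0,"y": 0,"z": 0,"rx": 0,"ry": 0,"rz": 0},
    {"x": 0,"y": 0,"z": 0,"rx": 0,"ry": 0,"rz": 0},
  ],
)

```text
t: 14.57
eef_pos: [546.6, 20.4, 72.1]
tcp_rot: [-3.141, -0.002, -0.481]
ft_force: [-0.9, -3.3, 7.0]
opening: 0.801
grip_force: 3.7
```

step_arm(
  plan=[
    {"x": 0.04,"y": 0,"z": 0.02,"rx": 0,"ry": 0,"rz": 0},
    {"x": 0.1,"y": 0,"z": 0,"rx": 0,"ry": 0,"rz": 0},
    {"x": 0.2,"y": 0,"z": 0,"rx": 0,"ry": 0,"rz": -0.05},
    {"x": 0.24,"y": 0,"z": 0,"rx": 0,"ry": 0,"rz": -0.1},
    {"x": 0.24,"y": 0,"z": 0,"rx": 0,"ry": 0,"rz": -0.1},
    {"x": 0.24,"y": 0,"z": 0,"rx": 0,"ry": 0,"rz": -0.1},
    {"x": 0.24,"y": 0,"z": 0,"rx": 0,"ry": 0,"rz": -0.1},
    {"x": 0.2,"y": 0,"z": 0,"rx": 0,"ry": 0,"rz": -0.1},
    {"x": 0.1,"y": 0,"z": 0,"rx": 0,"ry": 0,"rz": 0},
    {"x": 0.04,"y": 0,"z": 0,"rx": 0,"ry": 0,"rz": 0},
  ],
)

```text
t: 15.4
eef_pos: [584.3, 2.4, 71.9]
tcp_rot: [-3.141, -0.003, -0.426]
ft_force: [-0.4, 1.5, 7.9]
opening: 0.798
grip_force: 4.3
```

step_arm(
  plan=[
    {"x": 0,"y": 0,"z": -0.2,"rx": 0,"ry": 0,"rz": 0},
    {"x": 0,"y": 0,"z": -0.5,"rx": 0,"ry": 0,"rz": 0},
    {"x": 0,"y": 0.5,"z": -1,"rx": 0,"ry": 0,"rz": 0},
    {"x": 0,"y": 1,"z": -1,"rx": 0,"ry": 0,"rz": 0},
    {"x": 0,"y": 1,"z": 0,"rx": 0,"ry": 0,"rz": 0},
    {"x": 0,"y": 1,"z": 0,"rx": 0,"ry": 0,"rz": 0},
    {"x": 0,"y": 1,"z": 0,"rx": 0,"ry": 0,"rz": 0},
    {"x": 0,"y": 1,"z": 0,"rx": 0,"ry": 0,"rz": 0},
    {"x": 0,"y": 1,"z": 0,"rx": 0,"ry": 0,"rz": 0},
    {"x": 0,"y": 1,"z": 0,"rx": 0,"ry": 0,"rz": 0},
  ],
)

```text
t: 16.23
eef_pos: [504.8, -168.9, 138.6]
tcp_rot: [3.141, -0.0, -0.426]
ft_force: [0.6, -0.6, -0.1]
opening: 0.8
grip_force: 0.0
```

```bash
python3 m.py 572 5
```

```text
(((572.0521240234375, 4.7498626708984375), (125.35233306884766, 57.54578399658203), 65.7589111328125), (216, 140, 48, 37))
(array([573.81422743,   5.18472029]), np.float64(-24.545501697806696), np.float64(1.0271165621968743), np.float64(119.70908727877219)) board [49.93685265  1.24233846] rel deg -5.145501697806697
[ 503.65139856 -171.7994644   138.52650005] [ 3.14075262e+00 -3.27091607e-04 -4.26970655e-01]
```

step_arm(
  plan=[
    {"x": -0.08,"y": -0.83,"z": 0,"rx": 0,"ry": 0,"rz": 0},
    {"x": -0.08,"y": -0.83,"z": 0,"rx": 0,"ry": 0,"rz": 0},
    {"x": -0.08,"y": -0.83,"z": 0,"rx": 0,"ry": 0,"rz": 0},
    {"x": -0.08,"y": -0.83,"z": 0.1,"rx": 0,"ry": 0,"rz": 0},
    {"x": -0.08,"y": -0.83,"z": 0.2,"rx": 0,"ry": 0,"rz": 0},
    {"x": -0.08,"y": -0.83,"z": 0.2,"rx": 0,"ry": 0,"rz": 0},
    {"x": -0.08,"y": -0.83,"z": 0.4,"rx": 0,"ry": 0,"rz": 0},
    {"x": -0.08,"y": -0.83,"z": 0.5,"rx": 0,"ry": 0,"rz": 0},
    {"x": -0.16,"y": -0.84,"z": 0.5,"rx": 0,"ry": 0,"rz": 0},
    {"x": 0,"y": 0,"z": 0.4,"rx": 0,"ry": 0,"rz": 0},
  ],
)

```text
t: 17.12
eef_pos: [564.9, 13.5, 80.1]
tcp_rot: [-3.141, -0.0, -0.423]
ft_force: [-0.1, 0.7, 0.5]
opening: 0.801
grip_force: 0.0
```

step_arm(
  plan=[
    {"x": 0,"y": 0,"z": 0.1,"rx": 0,"ry": 0,"rz": 0},
    {"x": 0,"y": 0,"z": 0.1,"rx": 0,"ry": 0,"rz": 0},
    {"x": 0,"y": 0,"z": 0.06,"rx": 0,"ry": 0,"rz": 0},
    {"x": 0,"y": 0,"z": 0.06,"rx": 0,"ry": 0,"rz": 0},
    {"x": 0,"y": 0,"z": 0.04,"rx": 0,"ry": 0,"rz": 0},
    {"x": 0,"y": 0,"z": 0.04,"rx": 0,"ry": 0,"rz": 0},
    {"x": 0,"y": 0,"z": 0,"rx": 0,"ry": 0,"rz": 0},
    {"x": 0,"y": 0,"z": 0,"rx": 0,"ry": 0,"rz": 0},
    {"x": 0,"y": 0,"z": 0,"rx": 0,"ry": 0,"rz": 0},
    {"x": 0,"y": 0,"z": 0,"rx": 0,"ry": 0,"rz": 0},
  ],
)

```text
t: 17.95
eef_pos: [565.3, 9.8, 72.1]
tcp_rot: [-3.141, -0.003, -0.426]
ft_force: [-2.1, -3.4, 11.2]
opening: 0.796
grip_force: 5.2
```

step_arm(
  plan=[
    {"x": 0.04,"y": 0,"z": 0.02,"rx": 0,"ry": 0,"rz": 0},
    {"x": 0.1,"y": 0,"z": 0,"rx": 0,"ry": 0,"rz": -0.05},
    {"x": 0.2,"y": 0,"z": 0,"rx": 0,"ry": 0,"rz": -0.1},
    {"x": 0.22,"y": 0,"z": 0,"rx": 0,"ry": 0,"rz": -0.15},
    {"x": 0.24,"y": 0,"z": 0,"rx": 0,"ry": 0,"rz": -0.15},
    {"x": 0.24,"y": 0,"z": 0,"rx": 0,"ry": 0,"rz": -0.15},
    {"x": 0.22,"y": 0,"z": 0,"rx": 0,"ry": 0,"rz": -0.15},
    {"x": 0.2,"y": 0,"z": 0,"rx": 0,"ry": 0,"rz": -0.1},
    {"x": 0.1,"y": 0,"z": 0,"rx": 0,"ry": 0,"rz": -0.05},
    {"x": 0.04,"y": 0,"z": 0,"rx": 0,"ry": 0,"rz": 0},
  ],
)

```text
t: 18.78
eef_pos: [603.2, -5.0, 71.9]
tcp_rot: [-3.141, -0.004, -0.336]
ft_force: [-0.1, 0.8, 10.8]
opening: 0.803
grip_force: 5.6
```

step_arm(
  plan=[
    {"x": 0,"y": 0,"z": -0.2,"rx": 0,"ry": 0,"rz": 0},
    {"x": 0,"y": 0,"z": -0.5,"rx": 0,"ry": 0,"rz": 0},
    {"x": 0,"y": 0.5,"z": -1,"rx": 0,"ry": 0,"rz": 0},
    {"x": 0,"y": 1,"z": -1,"rx": 0,"ry": 0,"rz": 0},
    {"x": 0,"y": 1,"z": 0,"rx": 0,"ry": 0,"rz": 0},
    {"x": 0,"y": 1,"z": 0,"rx": 0,"ry": 0,"rz": 0},
    {"x": 0,"y": 1,"z": 0,"rx": 0,"ry": 0,"rz": 0},
    {"x": 0,"y": 1,"z": 0,"rx": 0,"ry": 0,"rz": 0},
    {"x": 0,"y": 1,"z": 0,"rx": 0,"ry": 0,"rz": 0},
    {"x": 0,"y": 1,"z": 0,"rx": 0,"ry": 0,"rz": 0},
  ],
)

```text
t: 19.62
eef_pos: [539.1, -182.7, 138.1]
tcp_rot: [3.141, -0.0, -0.336]
ft_force: [-0.2, 0.3, 0.2]
opening: 0.802
grip_force: 0.0
```

```bash
python3 m.py 592 -2
```

```text
(((591.620849609375, -2.2438812255859375), (124.09806060791016, 57.96561813354492), 69.92695617675781), (219, 135, 47, 33))
(array([593.03007435,  -2.21093023]), np.float64(-19.274295404369443), np.float64(1.1800628915780818), np.float64(119.11291589309451)) board [70.5182225   0.64935078] rel deg 0.12570459563055536
[ 538.24124045 -185.96482332  138.07527779] [ 3.14059008e+00 -6.01865733e-04 -3.37427106e-01]
```

View pics/last.png

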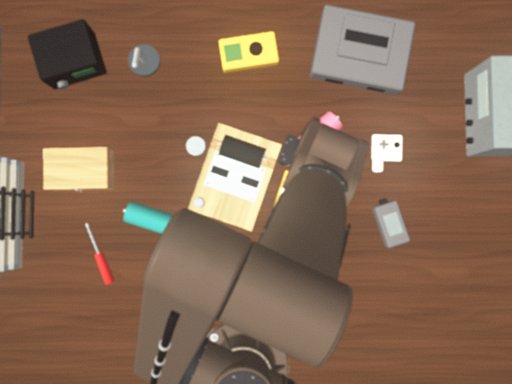

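The final view shows the roller at (242,152) over the cork strip. I measure it 0.5 mm off along the roll, 0.6 mm sideways and 0.1° from square, with the hand well clear.

```bash
python3 -c "
from cell import *
print(job_done())"
```

```text
the job is handed in; nothing more can be done
None
```

The job is handed in: I rolled the black roller onto the cork strip in five strokes, and it measured about 0.5 mm off centre along the roll, 0.6 mm sideways and 0.1° from square, with the hand clear at about 20 s (limit 67 s).

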